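Put the stone chisels away by kind

ROBOT

A 7-joint arm with a two-finger parallel gripper is mounted at the origin on the work surface. World frame = base frame: x ahead of the robot, y to its left, z up, the work surface at z = 0. Lengths are in m, angles in rad, forces in N, time in s.
With the tool pointing down it reaches from about 0.4 to 0.875 m from the base axis. Payload 6.5 kg.
Tool frame: the origin (TCP) lies midway between the tips of the shut fingers; the grasp point (between the pads) lies 19 mm behind it; z points along the fingers, y is the line along which they close (so a half turn about z gives the same grasp; the last joint's range is limited). The gripper opens to 85 mm and grips with 20 to 120 N. Pads are 22 mm wide; open, the fingers measure 114 mm over their backs; the gripper's body (76 mm by 85 mm) begins 54 mm behind the grasp point. The pads swing forward as they close: fully open they stand 13 mm farther back than shut.
Start: joints at [1.248, 0.536, -0.004, 1.538, 0.003, 1.067, -0.071], TCP at [0.165, -0.629, 0.197] pointing down, gripper open.
Joint ranges: [-2.7, 2.7], [-0.37, 2.16], [-1.27, 1.26], [0.24, 2.4], [-1.31, 4.45], [0.19, 1.91], [-2.76, 2.76]. Speed limits (rad/s): [2.39, 2.39, 3.14, 3.14, 3.14, 3.14, 3.14].

INTERFACE

Orientations are given as a rotation vector (axis times angle).
In Python, from bench import * gives the robot as it stands.
- The arm moves only by the shell command python3 -m jog 'ROWS' [FORCE]. ROWS is text: rows parted by semicolons, each of 7 numbers parted by spaces: the shift along the world's x, y, z in units of 30 mm (1.0 is 30 mm), then the turn, a rotation vector about the world's x, y, z in units of 6 degrees (1.0 is 6 degrees), then the finger opening in mm, from 0 to 85.4. In form: tx ty tz ax ay az fingers; .... A call has 1 to 10 rows; each row shifts and turns the commanded pose from where the row before left it; what a row does not reach is not made up. A row lasts 1/12 s, in which the tool goes at most 41.7 mm and 7.16 degrees, less where a joint would pass 70% of its speed; a pose out of reach is approached as far as the arm can. A call is refused whole if a number of a shift passes 1 or a number of a turn 1, either way. A call with a gripper value outside its range is refused whole. The fingers move at their own pace and stop on an object; FORCE is the grip in N (left out, the last holds). Time passes only in rows, so rows that do not move let the fingers close. It gives the time, the measured TCP pose, the force, the opening and the grip force at its end, in the units of the state.
- read_state(): the state, without advancing time (a new reading comes with each control period).
- camera(name): name is "scene" or "top"; returns the picture (420x560x3 uint8, blue, green, red); there is no depth.
- camera_model(name): a dict with "mtx" (3x3 intrinsics, pixels), "rvec" (rotation vector, rad) and "tvec" (3), from world to camera coordinates, as OpenCV has them. Camera axes: x right, y down, z forward; pixel columns grow to the right and rows downward; lengths in m; the calibration is good to about 2 mm. A picture is of the moment at which its call begins. camera_model takes no time and is no camera call.
- job_done(): hands the job in; it is judged then, once.
The state is a dict: "time": time; "joints": joint angles; "dq": joint speeds; "joint_efforts": joint torques, N m; "tcp_pos": TCP position; "tool_rot": TCP orientation; "ft_force": force on the tool from outside, world axes, zero at the start; "ft_torque": the same for the moment, N m; "width": opening from 0.0 (shut) to 1.0 (fully open); "gripper_force": force on a finger pad.
Only numpy, scipy, OpenCV 4.12 (cv2) and the standard library are available. Lean on these libraries where they do the work, as an engineer would, in place of code of your own. Each camera call takes 0.05 s, during which the arm holds its last target. There are 200 camera calls.

TASK

Tidy the carver's bench: put the four loose stone chisels (one point, one flat, two toothed claws) away, each in the wooden tray that already holds a chisel of its own kind. Lay them down, don't drop them, lengthwise and flat on the tray floor, side by side with none on top of another, and leave the chisels already put away where they lie.

Things in the scene. Friction and masses are not known exactly. Their poses are not given: they have to be found in the camera images.
- chisel_point: Loose dark steel stone chisel on the bench, the point, 155 mm long, 0.2 kg. Octagonal bar 14 mm across from the struck end (x -77) to x +20 mm, then tapering to a sharp tip at x +77, never wider than the bar. Origin on the bar's axis at mid-length, 7 mm above its support; x towards the working end, z up. Grip across the bar; balances at x -12 to 0 mm.
- chisel_claw_a: Loose dark steel stone chisel on the bench, one of two alike claws, 155 mm long, 0.2 kg. Octagonal bar 14 mm across from the struck end (x -77) to x +20 mm, then flaring to a blade 33 mm wide, 8 mm thick, with four teeth 5 mm wide, 12 mm long, to x +77. Origin on the bar's axis at mid-length, 7 mm above its support; x towards the working end, z up. Grip across the bar; balances at x -12 to 0 mm.
- chisel_claw_b: Loose dark steel stone chisel on the bench, one of two alike claws, 155 mm long, 0.2 kg. Octagonal bar 14 mm across from the struck end (x -77) to x +20 mm, then flaring to a blade 33 mm wide, 8 mm thick, with four teeth 5 mm wide, 12 mm long, to x +77. Origin on the bar's axis at mid-length, 7 mm above its support; x towards the working end, z up. Grip across the bar; balances at x -12 to 0 mm.
- chisel_flat: Loose dark steel stone chisel on the bench, the flat, 155 mm long, 0.2 kg. Octagonal bar 14 mm across from the struck end (x -77) to x +20 mm, then flaring to a plain straight-edged blade 20 mm wide, 7 mm thick, no teeth, to x +77. Origin on the bar's axis at mid-length, 7 mm above its support; x towards the working end, z up. Grip across the bar; balances at x -12 to 0 mm.
- tray_point: Fixed low wooden tray, 207 x 167 mm, inside 195 x 155, rim 25 mm and floor 5 mm above the bench. Origin: centre of its underside; x along its long sides, y across, z up. The three trays look alike: this one is known by the point chisel lying in it along its +y wall, axis 53 to 58 mm from the middle; the rest of its floor is free.
- tray_claw: Fixed low wooden tray, 207 x 167 mm, inside 195 x 155, rim 25 mm and floor 5 mm above the bench. Origin: centre of its underside; x along its long sides, y across, z up. The three trays look alike: this one is known by the claw chisel lying in it along its +y wall, axis 53 to 58 mm from the middle; the rest of its floor is free.
- tray_flat: Fixed low wooden tray, 207 x 167 mm, inside 195 x 155, rim 25 mm and floor 5 mm above the bench. Origin: centre of its underside; x along its long sides, y across, z up. The three trays look alike: this one is known by the flat chisel lying in it along its +y wall, axis 53 to 58 mm from the middle; the rest of its floor is free.
- stored_point: Chisel like the loose point (same sizes, origin and axes), loose too but already put away: it lies on its tray's floor, lengthwise beside the tray's +y wall, and stays there.
- stored_claw: Chisel like the loose claws (same sizes, origin and axes), loose too but already put away: it lies on its tray's floor, lengthwise beside the tray's +y wall, and stays there.
- stored_flat: Chisel like the loose flat (same sizes, origin and axes), loose too but already put away: it lies on its tray's floor, lengthwise beside the tray's +y wall, and stays there.
Not all that is in view belongs to the job. What is shaped like the chisel_claw_b but blue is not meant.

How it is judged:
By the outcome, as a careful person would: the job done as asked, in the order asked, and still so for the second after the job is handed in, with the robot touching nothing.
It also fails if it takes over 112 s, if anything falls off the work surface, if the arm or the gripper's body presses on something with over 40 N, if the wrist force passes 120 N, or if a joint passes its speed limit or range.

## Working session

There is one attempt and no reset: what is moved stays moved. The work goes in short steps, Python scripts to look and compute and a shell command to move; the robot and the scene stay as the last step left them, time stands still between calls to the robot, and variables do not carry over. Pictures are saved under pics/ and viewed, at most 14 in all, crops included, and the job is handed in when it is done.

```bash
mkdir -p pics; ls; python3 - <<'E'
from bench import *
import cv2
for n in("top","scene"):
    im=camera(n); cv2.imwrite(f"pics/{n}0.png",im); cv2.imwrite(f"pics/{n}0b.png",cv2.resize(im,(800,600),interpolation=cv2.INTER_CUBIC))
    print(camera_model(n))
print(read_state())
E
```

```text
pics
{'mtx': array([[459.40293708,   0.        , 278.24400261],
       [  0.        , 459.40293708, 204.21591476],
       [  0.        ,   0.        ,   1.        ]]), 'rvec': array([ 2.12127558, -2.1259379 ,  0.15162816]), 'tvec': array([-0.00867318,  0.42881241,  1.02482916])}
{'mtx': array([[434.0353538 ,   0.        , 276.14066673],
       [  0.        , 434.0353538 , 206.9213212 ],
       [  0.        ,   0.        ,   1.        ]]), 'rvec': array([ 0.87227908,  2.68439241, -0.89124194]), 'tvec': array([ 0.36068169, -0.14291002,  1.29252851])}
{'time': 0.1, 'joints': array([ 1.24776938,  0.53707424, -0.00444802,  1.53876957,  0.00261345,
        1.06729579, -0.07117574]), 'dq': array([ 5.14324391e-05,  1.12059701e-04, -6.01285551e-05, -7.32498171e-04,
        1.44340264e-04, -5.09830996e-04, -5.31012720e-04]), 'joint_efforts': array([ 2.68998454e-03, -5.84568322e+01,  1.05196003e+00, -2.59777898e+01,
        1.26576962e-02,  4.57097485e-03, -1.40318699e-05]), 'tcp_pos': array([ 0.16493604, -0.62808795,  0.19621298]), 'tool_rot': array([-3.11420763e+00, -4.02293946e-01,  4.97517899e-04]), 'ft_force': array([-0.15850737, -0.19037417, -0.12024032]), 'ft_torque': array([-0.0114301 ,  0.03680586, -0.03062489]), 'gripper_force': 0.0, 'width': 0.9944229283866794}
```

View pics/top0b.png

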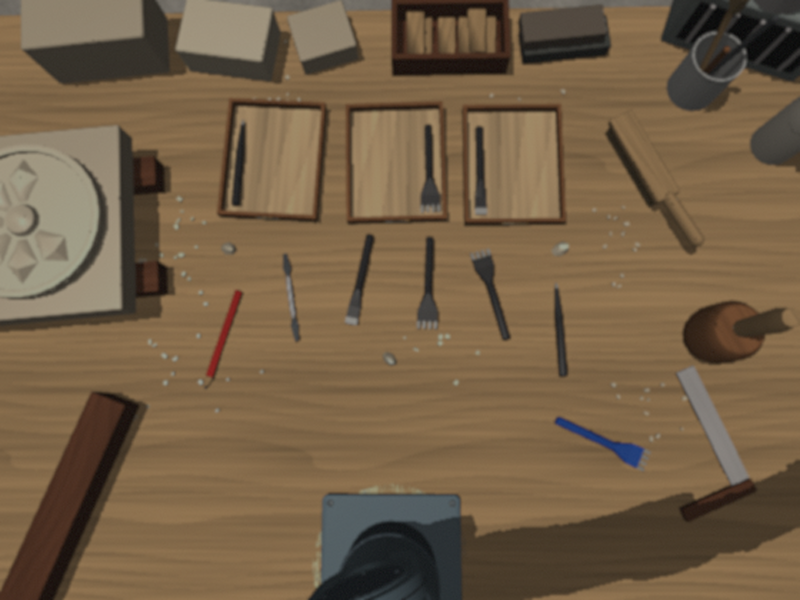

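View pics/scene0b.png

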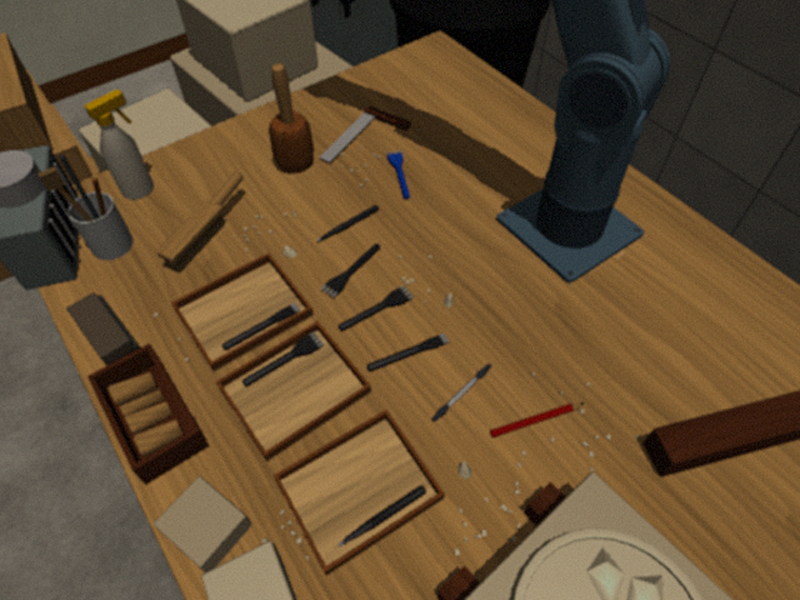

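Top view (800x600 px) shows three trays at about (272,160), (397,163) and (514,164). They hold what looks like a point at (239,163), a claw at (430,167) and a flat at (480,170).

Loose candidates:
- (360,280): flat.
- (428,283) and (490,295): dark toothed claws.
- (560,330): point.
- (292,297): thin double-ended grey tool, a decoy.
- (600,442): blue claw, a decoy.
- (225,335): red pencil, a decoy.

I'll confirm in an enlarged crop and measure.

```bash
cat > lib.py <<'E'
import numpy as np, cv2
from bench import *
def ray(name,px,z):
    m=camera_model(name);R=cv2.Rodrigues(m["rvec"])[0];t=np.array(m["tvec"]).ravel()
    px=np.atleast_2d(np.float64(px))
    d=np.linalg.solve(m["mtx"],np.c_[px,np.ones(len(px))].T); d=R.T@d; c=-R.T@t
    return (c[:,None]+d*(z-c[2])/d[2]).T
def proj(name,P):
    m=camera_model(name);return cv2.projectPoints(np.float64(P).reshape(-1,1,3),m["rvec"],m["tvec"],m["mtx"],None)[0].reshape(-1,2)
def chisels(im,thr=62):
    """dark elongated blobs in the top picture -> list of (px centre, world end A, end B)"""
    g=im.max(2); b=((g<thr)).astype(np.uint8)
    n,l,s,c=cv2.connectedComponentsWithStats(b)
    out=[]
    for i in range(1,n):
        if not 150<s[i,4]<1500: continue
        p=np.argwhere(l==i)[:,::-1].astype(float)
        out.append((c[i],p))
    return out
E
python3 - <<'E'
from lib import *
im=cv2.imread("pics/top0.png")
for c,p in chisels(im):
    w=ray("top",p,.010)[:,:2]; m=w.mean(0); u=np.linalg.svd(w-m,full_matrices=False)[2][0]
    if u[0]>0:u=-u
    s=(w-m)@u; v=(w-m)@[-u[1],u[0]]
    wd=[np.ptp(v[(s>=a)&(s<a+.02)]) if ((s>=a)&(s<a+.02)).any() else 0 for a in np.arange(s.min(),s.max(),.02)]
    print(c.round(),len(p),"mid",(m+u*(s.min()+s.max())/2).round(4),"L",np.ptp(s).round(3),"u",u.round(3),(np.array(wd)*1e3).round())
cv2.imwrite("pics/crop1.png",cv2.resize(im[65:270,150:420],(800,600),interpolation=cv2.INTER_CUBIC))
E
```

```text
[313.  11.] 919 mid [ 0.9301 -0.1006] L 0.194 u [-0.033  0.999] [97. 26. 12. 27. 31. 28. 34. 26. 61. 97.]
[168.  43.] 802 mid [0.8465 0.2833] L 0.177 u [-0.163  0.987] [90. 68. 30. 31. 31. 31. 31. 31. 30.]
[394.  33.] 955 mid [ 0.8667 -0.3022] L 0.154 u [-0.058  0.998] [40. 41. 40. 40. 41. 41. 41. 82.]
[493.  34.] 155 mid [ 0.86   -0.5444] L 0.064 u [-0.881  0.474] [18. 21. 17.  7.]
[232.  42.] 316 mid [0.8483 0.1084] L 0.097 u [-0.3    0.954] [22. 23. 22. 22. 22.]
[315.  46.] 953 mid [ 0.8349 -0.1024] L 0.203 u [-0.008  1.   ] [30. 30. 30. 30. 30. 30. 27. 30. 30. 30. 30.]
[490.  66.] 450 mid [ 0.7774 -0.5322] L 0.095 u [-0.421  0.907] [21. 49. 44. 42. 27.]
[174.  93.] 264 mid [0.7031 0.2557] L 0.242 u [-0.824  0.566] [34. 33. 39. 33. 13. 14. 14. 14. 14. 14. 14. 14.  4.]
[167. 118.] 241 mid [0.6562 0.2637] L 0.142 u [-0.999  0.043] [ 5.  8. 11. 12. 11. 11. 12.  2.]
[300. 109.] 159 mid [ 0.6669 -0.0624] L 0.113 u [-0.999 -0.038] [ 8.  8.  8.  8.  8. 14.]
[336. 118.] 219 mid [ 0.6511 -0.1489] L 0.138 u [-1. -0.] [ 8.  8.  8.  8. 10. 10. 10.]
[441. 117.] 323 mid [ 0.6475 -0.4027] L 0.152 u [-0.895 -0.446] [14. 13. 12. 13. 13. 13. 12. 13.]
[ 66. 166.] 174 mid [0.5373 0.5056] L 0.175 u [-0.98   0.199] [15. 13.  7. 10.  6.  9. 13. 10. 14.]
[254. 186.] 204 mid [0.4701 0.049 ] L 0.121 u [-0.983  0.182] [11. 11. 11. 12. 11.  3.  0.]
[300. 187.] 179 mid [ 0.4747 -0.0609] L 0.102 u [-0.999  0.042] [10.  8. 10. 10.  9.  9.]
[344. 203.] 353 mid [ 0.4228 -0.1672] L 0.137 u [-0.962 -0.272] [28. 23. 11. 11. 11. 10. 10.]
[392. 235.] 240 mid [ 0.366  -0.2729] L 0.138 u [-0.999 -0.042] [ 5.  8. 11. 11. 10. 11. 11.]
[492. 236.] 679 mid [ 0.3566 -0.5042] L 0.092 u [-0.973 -0.229] [76. 46. 37. 50. 71.]
[526. 229.] 243 mid [ 0.3735 -0.5877] L 0.064 u [-0.142  0.99 ] [30. 34. 28. 14.]
[498. 352.] 503 mid [ 0.1015 -0.5073] L 0.126 u [-0.322  0.947] [12. 23. 24. 24. 26. 28. 25.]
```

View pics/crop1.png

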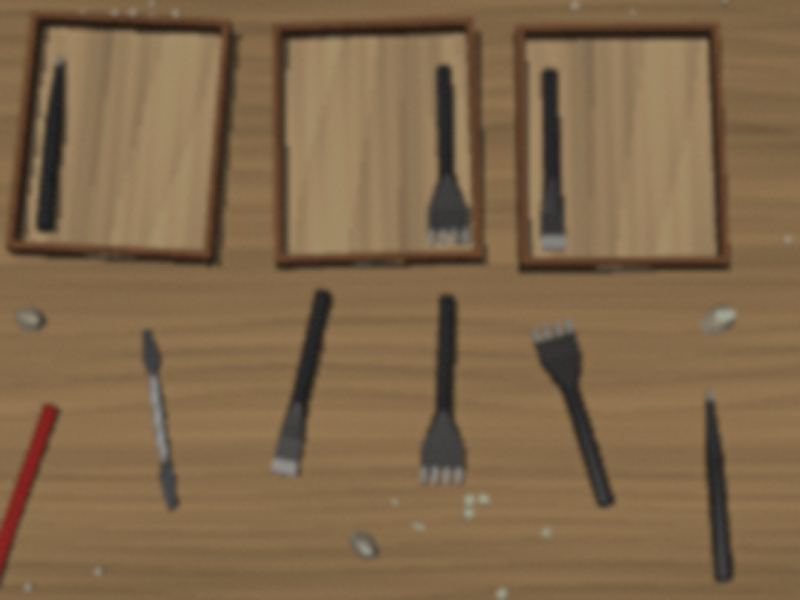

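The crop confirms the kinds. The stored tools are a point (left tray, axis about (53,145)), a claw (middle, (446,155)) and a flat (right, (551,160)). The loose ones are a flat (322,292)-(285,473), a claw (447,296)-(443,482), a claw (606,503)-(553,325) and a point (724,579)-(710,395). The blue claw and the double-ended tool at (160,420) are not wanted.

```bash
cat > plan.py <<'E'
from lib import *
f=lambda p:np.float64(p)*[270/800,205/600]+[150,65]-.33
C=dict(flat=((322,292),(285,473)),claw1=((447,296),(443,482)),claw2=((606,503),(553,325)),point=((724,579),(710,395)),
 Spoint=((47,230),(59,58)),Sclaw=((444,66),(449,243)),Sflat=((549,70),(553,248)))
for k,v in C.items():
    w=ray("top",f(v),.013 if k[0]=='S' else .008)[:,:2]; u=w[1]-w[0]; L=np.hypot(*u); u/=L
    a=np.degrees(np.arctan2(u[1],u[0])); a=(a+90)%180-90
    print(k,"L",round(L,3),"org",w.mean(0).round(4),"grip",(w.mean(0)-u*.006).round(4),"line deg",a.round(1))
T=dict(point=((33,15),(232,22),(215,263),(9,250)),claw=((275,26),(473,18),(484,262),(278,266)),flat=((516,28),(718,25),(729,267),(520,270)))
for k,v in T.items():
    w=ray("top",f(v),.025)[:,:2]; c=w.mean(0); x=(w[0]+w[1]-w[2]-w[3])/2; y=(w[0]+w[3]-w[1]-w[2])/2
    s=-1 if k=='claw' else 1
    xx=x/np.hypot(*x); yy=np.array([-xx[1],xx[0]])*s
    print("tray",k,c.round(4),"size",np.hypot(*x).round(3),np.hypot(*y).round(3),"deg",np.degrees(np.arctan2(xx[1],xx[0])).round(1),
      {o:(c+yy*o/1e3).round(4) for o in(-43,-2,-15)})
E
python3 plan.py
```

```text
flat L 0.152 org [0.4559 0.0531] grip [0.4618 0.052 ] line deg -10.7
claw1 L 0.153 org [ 0.4501 -0.0603] grip [ 0.4561 -0.0604] line deg -1.7
claw2 L 0.151 org [ 0.4291 -0.1669] grip [ 0.4233 -0.1684] line deg 14.8
point L 0.147 org [ 0.3697 -0.2735] grip [ 0.3637 -0.2737] line deg 1.9
Spoint L 0.151 org [0.6594 0.2625] grip [0.6534 0.2627] line deg -1.5
Sclaw L 0.154 org [ 0.6473 -0.0629] grip [ 0.6533 -0.0628] line deg 1.1
Sflat L 0.154 org [ 0.6426 -0.1484] grip [ 0.6486 -0.1484] line deg 0.0
tray point [0.6607 0.2025] size 0.207 0.167 deg -2.9 {-43: array([0.6586, 0.1596]), -2: array([0.6606, 0.2005]), -15: array([0.66  , 0.1876])}
tray claw [ 0.654  -0.0064] size 0.209 0.165 deg 1.6 {-43: array([0.6529, 0.0366]), -2: array([ 0.654 , -0.0044]), -15: array([0.6536, 0.0086])}
tray flat [ 0.6483 -0.2035] size 0.208 0.166 deg -0.0 {-43: array([ 0.6483, -0.2465]), -2: array([ 0.6483, -0.2055]), -15: array([ 0.6483, -0.2185])}
```

```bash
python3 -m jog '0.54 0.96 0 0 0 0 50;0.54 0.96 0 0 0 0 50;0.54 0.96 0 0 0 0 50;0.54 0.96 0 0 0 0 50;0.54 0.96 0 0 0 0 50;0.54 0.96 0 0 0 0 50;0.54 0.96 0 0 0 0 50;0.54 0.96 0 0 0 0 50'; python3 -m jog '0.54 0.96 0 0 0 0 50;0.54 0.96 0 0 0 0 50;0.54 0.96 0 0 0 0 50;0.54 0.96 0 0 0 0 50;0.54 0.96 0 0 0 0 50;0.54 0.96 0 0 0 0 50;0.54 0.96 0 0 0 0 50;0.54 0.96 0 0 0 0 50;0 0 0 0 0 0 50;0 0 0 0 0 0 50'
```

```text
time: 0.77
tcp_pos: [0.295, -0.3966, 0.1968]
tool_rot: [-3.115, -0.402, 0.001]
ft_force: [-0.5, -0.8, -0.2]
width: 0.585
gripper_force: 0.0
time: 1.6
tcp_pos: [0.4249, -0.1661, 0.1968]
tool_rot: [-3.114, -0.409, 0.0]
ft_force: [-0.9, -1.3, -0.3]
width: 0.586
gripper_force: 0.0
```

```bash
python3 -m jog '-0.05 -0.08 -0.9 0 0 0 50;0 0 -0.9 0 0 0 50;0 0 -0.9 0 0 0 50;0 0 -0.9 0 0 0 50;0 0 -0.9 0 0 0 50;0 0 -0.9 0 0 0 50;0 0 -0.5 0 0 0 50;0 0 -0.25 0 0 0 50;0 0 -0.22 0 0 0 50;0 0 0 0 0 0 50'; python3 -m jog '0 0 0 0 0 0 0;0 0 0 0 0 0 0;0 0 0 0 0 0 0;0 0 0 0 0 0 0;0 0 0 0 0 0 0;0 0 0 0 0 0 0;0 0 0 0 0 0 0;0 0 0 0 0 0 0' 60
```

```text
time: 2.43
tcp_pos: [0.4221, -0.1709, 0.0053]
tool_rot: [-3.116, -0.401, 0.002]
ft_force: [-0.3, -0.2, 1.0]
width: 0.585
gripper_force: 0.0
time: 3.1
tcp_pos: [0.4228, -0.1703, 0.006]
tool_rot: [3.116, 0.402, 0.0]
ft_force: [0.2, -0.5, -0.5]
width: -0.001
gripper_force: 0.0
```

```bash
python3 -c "
from lib import *
s=camera('scene');t=camera('top')
a=cv2.resize(s[120:270,180:330],(400,400),interpolation=cv2.INTER_CUBIC);b=cv2.resize(t[130:280,250:400],(400,400),interpolation=cv2.INTER_CUBIC)
cv2.imwrite('pics/g1.png',np.hstack([a,b]))"
```

```text
(no output)
```

View pics/g1.png

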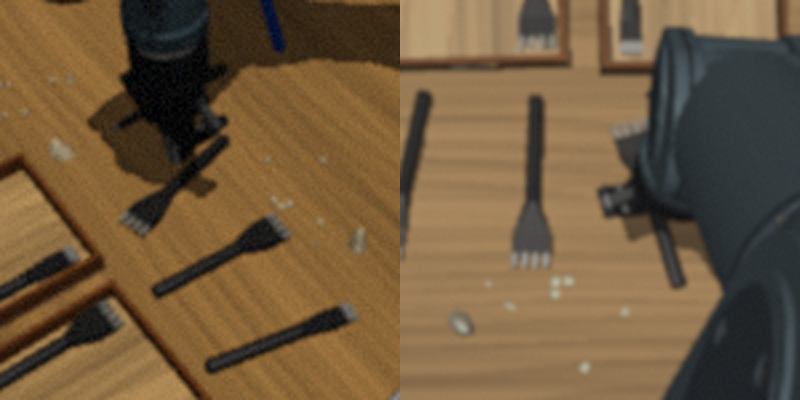

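```bash
python3 -c "
from lib import *
P=proj('scene',[[.4228,-.1703,.006],[.4228,-.1703,.025],[.4233,-.1684,.007],[.502,-.147,.007],[.356,-.187,.007]])
print((P-[180,120])*400/150)
P=proj('top',[[.4228,-.1703,.006],[.356,-.187,.007],[.502,-.147,.007]]); print((P-[250,130])*400/150+[400,0])
s=camera('scene'); cv2.imwrite('pics/g2.png',cv2.resize(s[150:220,215:310],(800,590),interpolation=cv2.INTER_CUBIC)); print(read_state())"
```

```text
[[179.08725492 179.27631927]
 [177.89286134 167.81978752]
 [179.62174945 180.02039736]
 [127.20467749 228.38045647]
 [221.82796821 140.76742284]]
[[657.51310044 209.37036315]
 [678.68542716 284.48528452]
 [629.36535944 121.98491658]]
{'time': 3.25, 'joints': array([ 0.4407223 ,  0.55555441, -0.19027037,  2.14261816,  0.22572175,
        0.46185741, -1.23819885]), 'dq': array([-0.00067003,  0.00084428, -0.00097358,  0.00045263, -0.00131094,
       -0.00012192,  0.00068267]), 'joint_efforts': array([ 3.96072952e-03, -4.61230123e+01, -1.35546271e+00, -1.28642562e+01,
        6.13514101e-03,  1.49534932e-03,  1.66746586e-04]), 'tcp_pos': array([ 0.42275597, -0.17023257,  0.00586306]), 'tool_rot': array([-3.11565582e+00, -4.02321913e-01,  1.91151424e-04]), 'ft_force': array([-0.33260565,  0.13492174,  0.3091357 ]), 'ft_torque': array([ 0.00302464,  0.01273602, -0.05924087]), 'gripper_force': 0.0, 'width': 0.0015320840095051267}
```

View pics/g2.png

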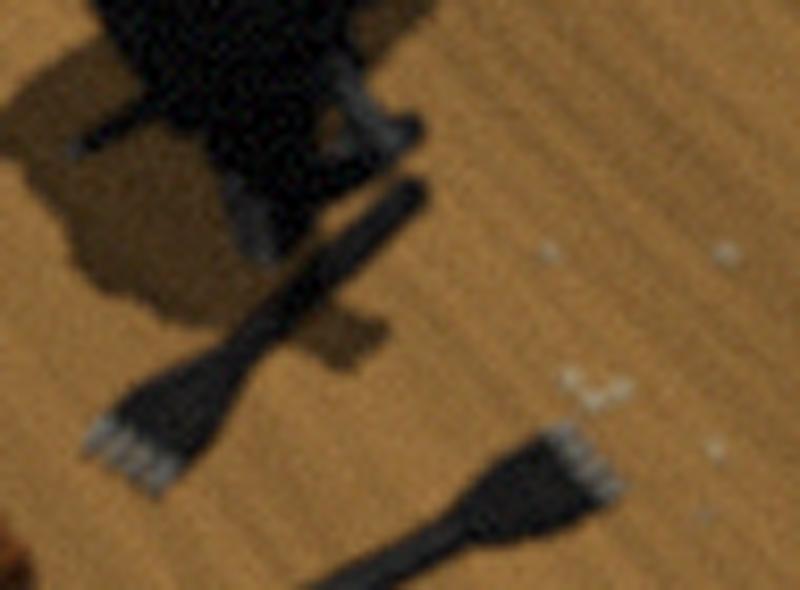

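```bash
python3 -c "
from lib import *
st=read_state();R=cv2.Rodrigues(st['tool_rot'])[0]
q=lambda P:((proj('scene',P)-[215,150])*8.42).round()
for d in(0,-.0065,-.013,-.02): print(d,q([st['tcp_pos']+R@[x,y,d] for x,y in((11,14e0),(11,-14),(-11,14),(-11,-14)) for x,y in[(x*1e-3,y*1e-3)]]).tolist())
px=np.float64([(408,195),(90,440),(165,492)])/8.42+[215,150]
print(ray('scene',px,.007).round(4))
t=camera('top'); cv2.imwrite('pics/t.png',t)
tp=np.float64([(678,283),(627,133)]); tp[:,0]-=400; print(ray('top',tp*.375+[250,130],.008).round(4))"
```

```text
0 [[218.0, 313.0], [280.0, 354.0], [262.0, 274.0], [324.0, 314.0]]
-0.0065 [[217.0, 301.0], [279.0, 342.0], [261.0, 262.0], [323.0, 302.0]]
-0.013 [[215.0, 289.0], [278.0, 330.0], [259.0, 249.0], [322.0, 290.0]]
-0.02 [[213.0, 275.0], [276.0, 316.0], [258.0, 236.0], [321.0, 276.0]]
[[ 0.3562 -0.1854  0.007 ]
 [ 0.5003 -0.1602  0.007 ]
 [ 0.4919 -0.1278  0.007 ]]
[[ 0.3572 -0.1863  0.008 ]
 [ 0.4917 -0.1446  0.008 ]]
```

The fingers shut on nothing. The scene crop puts the fingertips about 20 mm above the reported TCP, passing over the bar, and the chisel has hardly moved. I'll reopen and feel downwards in small steps.

```bash
python3 -m jog '0 0 0 0 0 0 40;0 0 0 0 0 0 40;0 0 0 0 0 0 40;0 0 0 0 0 0 40;0 0 0 0 0 0 40;0 0 0 0 0 0 40'; for i in 1; do python3 -m jog '0.02 0.08 -0.1 0 0 0 40;0 0 0 0 0 0 40;0 0 0 0 0 0 40'; done; python3 -m jog '0 0 -0.1 0 0 0 40;0 0 0 0 0 0 40;0 0 0 0 0 0 40'
```

```text
time: 3.8
tcp_pos: [0.4228, -0.1703, 0.0059]
tool_rot: [3.116, 0.402, -0.0]
ft_force: [-0.8, -0.3, -0.1]
width: 0.469
gripper_force: 0.0
time: 4.05
tcp_pos: [0.4233, -0.1675, 0.0027]
tool_rot: [-3.115, -0.403, 0.001]
ft_force: [-0.2, 0.4, 0.6]
width: 0.468
gripper_force: 0.0
time: 4.3
tcp_pos: [0.4232, -0.1679, -0.0003]
tool_rot: [-3.116, -0.402, 0.001]
ft_force: [-0.4, -0.5, 0.2]
width: 0.469
gripper_force: 0.0
```

```bash
python3 -m jog '0 0 -0.1 0 0 0 40;0 0 0 0 0 0 40;0 0 0 0 0 0 40';  python3 -m jog '0 0 0 0 0 0 0;0 0 0 0 0 0 0;0 0 0 0 0 0 0;0 0 0 0 0 0 0;0 0 0 0 0 0 0;0 0 0 0 0 0 0' 20
```

```text
time: 4.55
tcp_pos: [0.4232, -0.1678, -0.0033]
tool_rot: [-3.116, -0.402, 0.001]
ft_force: [0.4, -0.4, 1.0]
width: 0.466
gripper_force: 0.0
time: 5.05
tcp_pos: [0.4234, -0.1679, -0.0031]
tool_rot: [3.116, 0.402, 0.0]
ft_force: [-0.2, -0.3, -0.7]
width: -0.002
gripper_force: 0.0
```

```bash
python3 -m jog '0 0 0 0 0 0 40;0 0 0 0 0 0 40;0 0 0 0 0 0 40;0 0 0 0 0 0 40;0 0 -0.1 0 0 0 40;0 0 0 0 0 0 40'; python3 -m jog '0 0 -0.1 0 0 0 40;0 0 0 0 0 0 40';python3 -m jog '0 0 -0.1 0 0 0 40;0 0 0 0 0 0 40'; python3 -m jog '0 0 0 0 0 0 0;0 0 0 0 0 0 0;0 0 0 0 0 0 0;0 0 0 0 0 0 0;0 0 0 0 0 0 0;0 0 0 0 0 0 0' 40
```

```text
time: 5.55
tcp_pos: [0.4232, -0.1678, -0.0065]
tool_rot: [-3.115, -0.402, 0.001]
ft_force: [0.4, -0.3, 0.1]
width: 0.463
gripper_force: 0.0
time: 5.72
tcp_pos: [0.4231, -0.1678, -0.0096]
tool_rot: [-3.115, -0.402, 0.001]
ft_force: [0.5, -0.4, -0.6]
width: 0.467
gripper_force: 0.0
time: 5.88
tcp_pos: [0.4231, -0.1678, -0.0126]
tool_rot: [-3.115, -0.402, 0.001]
ft_force: [-0.4, -0.4, 0.0]
width: 0.466
gripper_force: 0.0
time: 6.38
tcp_pos: [0.4234, -0.1679, -0.0121]
tool_rot: [3.116, 0.402, 0.0]
ft_force: [-0.1, -0.0, -0.0]
width: 0.001
gripper_force: 0.0
```

```bash
python3 -c "
from lib import *
s=camera('scene');t=camera('top');print(camera_model('scene')['tvec'])
a=cv2.resize(s[130:220,220:310],(400,400),interpolation=cv2.INTER_CUBIC);b=cv2.resize(t[150:270,300:420],(400,400),interpolation=cv2.INTER_CUBIC)
c=np.hstack([a,b]); cv2.imwrite('pics/g3.png',cv2.convertScaleAbs(np.uint8(255*(c/255.)**.6)))"
```

```text
[ 0.36068169 -0.14291002  1.29252851]
```

View pics/g3.png

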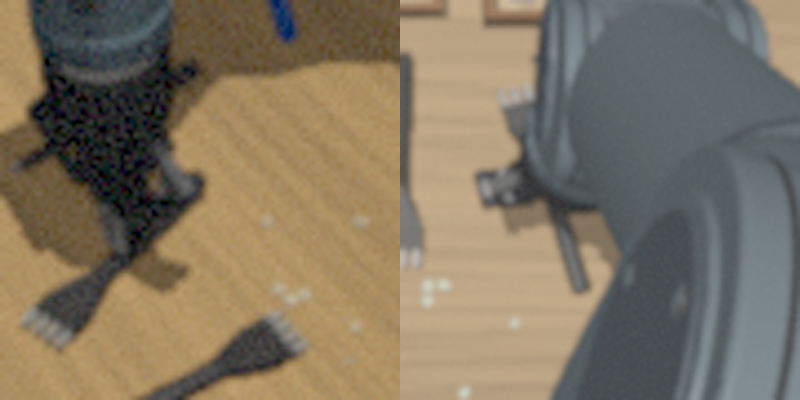

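Both views now show the closed tips just over the bar at left-panel (120,245). So the reported z is about 26 mm or more too low. I'll keep feeling down.

```bash
python3 -m jog '0 0 0 0 0 0 40;0 0 0 0 0 0 40;0 0 0 0 0 0 40;0 0 0 0 0 0 40;0 0 -0.1 0 0 0 40;0 0 0 0 0 0 40'; python3 -m jog '0 0 -0.1 0 0 0 40;0 0 0 0 0 0 40';python3 -m jog '0 0 -0.1 0 0 0 40;0 0 0 0 0 0 40'; python3 -m jog '0 0 0 0 0 0 0;0 0 0 0 0 0 0;0 0 0 0 0 0 0;0 0 0 0 0 0 0;0 0 0 0 0 0 0;0 0 0 0 0 0 0' 40
```

```text
time: 6.98
tcp_pos: [0.4232, -0.1678, -0.0155]
tool_rot: [-3.116, -0.402, 0.001]
ft_force: [1.1, 0.1, 0.1]
width: 0.469
gripper_force: 0.0
time: 7.15
tcp_pos: [0.4231, -0.1678, -0.0186]
tool_rot: [-3.115, -0.402, 0.001]
ft_force: [0.9, -0.7, -0.4]
width: 0.472
gripper_force: 0.0
time: 7.32
tcp_pos: [0.4231, -0.1678, -0.0215]
tool_rot: [-3.115, -0.402, 0.001]
ft_force: [-0.9, -0.7, 0.3]
width: 0.466
gripper_force: 0.0
time: 7.82
tcp_pos: [0.4235, -0.1679, -0.021]
tool_rot: [3.116, 0.402, 0.0]
ft_force: [0.4, 0.2, 2.0]
width: 0.124
gripper_force: 39.2
```

```bash
python3 -m jog '0 0 0 0 0 0 40;0 0 0 0 0 0 40;0 0 0 0 0 0 40;0 0 0 0 0 0 40;0 0 -0.12 0 0 0 40;0 0 0 0 0 0 40'; python3 -m jog '0 0 -0.12 0 0 0 40;0 0 0 0 0 0 40'; python3 -m jog '0 0 0 0 0 0 0;0 0 0 0 0 0 0;0 0 0 0 0 0 0;0 0 0 0 0 0 0;0 0 0 0 0 0 0;0 0 0 0 0 0 0' 60
```

```text
time: 8.32
tcp_pos: [0.4232, -0.1678, -0.0252]
tool_rot: [-3.115, -0.402, 0.001]
ft_force: [0.2, 0.5, 0.1]
width: 0.472
gripper_force: 0.0
time: 8.48
tcp_pos: [0.423, -0.1678, -0.0289]
tool_rot: [-3.115, -0.402, 0.001]
ft_force: [0.4, -0.5, -0.2]
width: 0.471
gripper_force: 0.0
time: 8.98
tcp_pos: [0.4234, -0.1679, -0.0281]
tool_rot: [3.116, 0.402, 0.0]
ft_force: [-0.9, 1.1, 4.9]
width: 0.135
gripper_force: 59.1
```

```bash
python3 -m jog '0 0 0.5 0 0 0 0;0 0 0.5 0 0 0 0;0 0 0.5 0 0 0 0;0 0 0.5 0 0 0 0;0 0 0 0 0 0 0'; python3 -c "
from lib import *
s=camera('scene');t=camera('top')
a=cv2.resize(s[110:220,210:320],(400,400),interpolation=cv2.INTER_CUBIC);b=cv2.resize(t[150:270,300:420],(400,400),interpolation=cv2.INTER_CUBIC)
c=np.hstack([a,b]); cv2.imwrite('pics/g4.png',cv2.convertScaleAbs(np.uint8(255*(c/255.)**.6)))"
```

```text
time: 9.4
tcp_pos: [0.4249, -0.1685, 0.0335]
tool_rot: [3.114, 0.402, 0.005]
ft_force: [1.0, -0.9, -1.6]
width: 0.136
gripper_force: 59.0
```

View pics/g4.png

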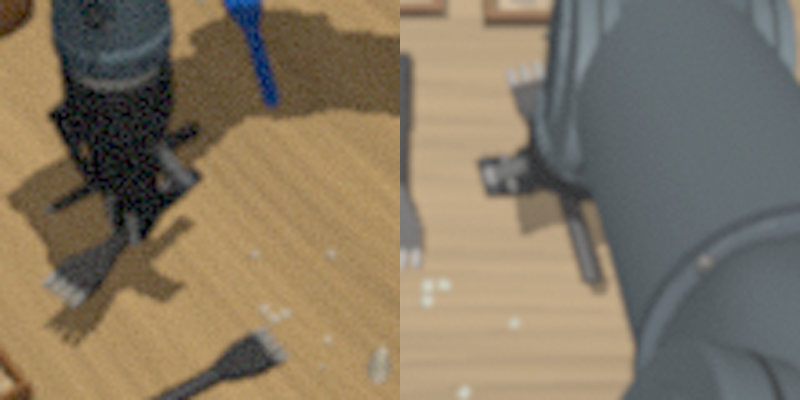

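Claw held level at left-panel (95,260), clear of the bench. The bench level corresponds to reported TCP z of about -0.028. Next I carry it to the claw tray's far slot.

```bash
python3 -m jog '0 0 0.7 0 0 0 0;0.82 0.76 0 0 0 -0.24 0;0.82 0.76 0 0 0 -0.24 0;0.82 0.76 0 0 0 -0.24 0;0.82 0.76 0 0 0 -0.24 0;0.82 0.76 0 0 0 -0.24 0;0.82 0.76 0 0 0 -0.24 0;0.82 0.76 0 0 0 -0.24 0;0.82 0.76 0 0 0 -0.24 0;0.82 0.76 0 0 0 -0.24 0'; python3 -m jog '0 0 0 0 0 0 0;0 0 0 0 0 0 0;0 0 0 0 0 0 0;0 0 0 0 0 0 0'
```

```text
time: 10.33
tcp_pos: [0.6446, 0.0384, 0.0505]
tool_rot: [3.141, 0.047, -0.004]
ft_force: [0.1, -0.7, -1.7]
width: 0.14
gripper_force: 59.0
time: 10.67
tcp_pos: [0.6433, 0.0356, 0.0514]
tool_rot: [3.14, 0.046, -0.004]
ft_force: [-0.2, 0.2, -2.3]
width: 0.142
gripper_force: 59.0
```

```bash
python3 -m jog '0.15 0.03 -0.6 0 0 0 0;0 0 -0.6 0 0 0 0;0 0 -0.5 0 0 0 0;0 0 -0.4 0 0 0 0;0 0 -0.2 0 0 0 0;0 0 0 0 0 0 0;0 0 0 0 0 0 0'; for i in 1; do python3 -m jog '0 0 -0.07 0 0 0 0;0 0 0 0 0 0 0'; python3 -m jog '0 0 -0.07 0 0 0 0;0 0 0 0 0 0 0'; done
```

```text
time: 11.25
tcp_pos: [0.6493, 0.0381, -0.0163]
tool_rot: [3.141, 0.048, -0.0]
ft_force: [-1.1, 0.6, -1.8]
width: 0.142
gripper_force: 59.0
time: 11.42
tcp_pos: [0.6499, 0.0383, -0.0177]
tool_rot: [-3.141, -0.048, -0.002]
ft_force: [-0.7, -0.3, -1.7]
width: 0.14
gripper_force: 59.0
time: 11.58
tcp_pos: [0.6494, 0.0382, -0.0203]
tool_rot: [3.141, 0.048, 0.001]
ft_force: [-0.0, -0.6, -1.4]
width: 0.139
gripper_force: 59.0
```

```bash
python3 -c "
from lib import *
s=camera('scene');t=camera('top')
a=cv2.resize(s[200:330,140:270],(400,400),interpolation=cv2.INTER_CUBIC);b=cv2.resize(t[60:170,230:340],(400,400),interpolation=cv2.INTER_CUBIC)
c=np.hstack([a,b]); cv2.imwrite('pics/g5.png',cv2.convertScaleAbs(np.uint8(255*(c/255.)**.6)))"
```

```text
(no output)
```

View pics/g5.png

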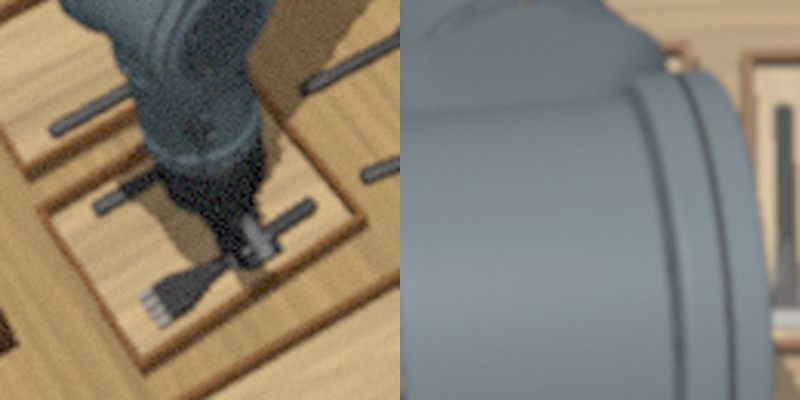

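The claw is parallel to and inside the tray wall (left panel, (160,305)-(310,208)), with the stored claw untouched at (110,200). I'll lower it until contact.

```bash
python3 -m jog '0 0 -0.05 0 0 0 0;0 0 0 0 0 0 0'; python3 -m jog '0 0 -0.05 0 0 0 0;0 0 0 0 0 0 0';  python3 -m jog '0 0 -0.04 0 0 0 0;0 0 0 0 0 0 0'
```

```text
time: 11.85
tcp_pos: [0.6492, 0.0382, -0.0222]
tool_rot: [3.141, 0.048, -0.0]
ft_force: [-0.3, -0.4, -2.5]
width: 0.134
gripper_force: 59.0
time: 12.02
tcp_pos: [0.6494, 0.0382, -0.023]
tool_rot: [3.141, 0.048, 0.0]
ft_force: [-1.6, 0.1, 2.9]
width: 0.141
gripper_force: 59.5
time: 12.18
tcp_pos: [0.6495, 0.0382, -0.0231]
tool_rot: [3.141, 0.048, -0.0]
ft_force: [-5.5, -0.4, 13.9]
width: 0.142
gripper_force: 60.8
```

```bash
python3 -m jog '0 0 0.03 0 0 0 0;0 0 0 0 0 0 20;0 0 0 0 0 0 25;0 0 0 0 0 0 25;0 0 0 0 0 0 25;0 0 0.2 0 0 0 25;0 0 0.6 0 0 0 25;0 0 0.9 0 0 0 25;0 0 0.9 0 0 0 40;0 0 0 0 0 0 40'
```

```text
time: 13.02
tcp_pos: [0.6535, 0.0387, 0.0601]
tool_rot: [-3.14, -0.048, -0.014]
ft_force: [1.4, -0.1, 0.5]
width: 0.473
gripper_force: 0.0
```

```bash
python3 -m jog '-0.82 -0.41 0 0 0 -0.07 40;-0.82 -0.41 0 0 0 -0.07 40;-0.82 -0.41 0 0 0 -0.07 40;-0.82 -0.41 0 0 0 -0.07 40;-0.82 -0.41 0 0 0 -0.07 40;-0.82 -0.41 0 0 0 -0.07 40;-0.82 -0.41 0 0 0 -0.07 40;-0.82 -0.41 0 0 0 -0.07 40;0 0 0 0 0 0 40;0 0 0 0 0 0 40'; python3 -m jog '0 0 0 0 0 0 40;0 0 0 0 0 0 40'
```

```text
time: 13.85
tcp_pos: [0.4516, -0.061, 0.0544]
tool_rot: [3.141, -0.047, -0.001]
ft_force: [1.4, -0.7, 0.5]
width: 0.47
gripper_force: 0.0
time: 14.02
tcp_pos: [0.454, -0.0595, 0.0545]
tool_rot: [-3.141, 0.042, -0.003]
ft_force: [0.2, 0.2, 0.2]
width: 0.47
gripper_force: 0.0
```

```bash
python3 -m jog '0.07 -0.03 -0.8 0 0 0 40;0 0 -0.8 0 0 0 40;0 0 -0.6 0 0 0 40;0 0 -0.3 0 0 0 40;0 0 -0.22 0 0 0 40;0 0 0 0 0 0 40;0 0 0 0 0 0 40'; python3 -m jog '0 0 0 0 0 0 0;0 0 0 0 0 0 0;0 0 0 0 0 0 0;0 0 0 0 0 0 0;0 0 0 0 0 0 0;0 0 0 0 0 0 0' 60
```

```text
time: 14.6
tcp_pos: [0.4552, -0.0609, -0.0271]
tool_rot: [-3.141, 0.043, -0.001]
ft_force: [0.5, 0.5, -0.7]
width: 0.469
gripper_force: 0.0
time: 15.1
tcp_pos: [0.4554, -0.0612, -0.0264]
tool_rot: [3.141, -0.045, 0.003]
ft_force: [-1.2, 0.2, 6.5]
width: 0.136
gripper_force: 58.7
```

```bash
python3 -m jog '0 0 0.9 0 0 0 0;0 0 0.9 0 0 0 0;0 0 0.9 0 0 0 0;0.97 0.26 0 0 0 0.08 0;0.97 0.26 0 0 0 0.08 0;0.97 0.26 0 0 0 0.08 0;0.97 0.26 0 0 0 0.08 0;0.97 0.26 0 0 0 0.08 0;0.97 0.26 0 0 0 0.08 0;0.97 0.26 0 0 0 0.08 0'; python3 -m jog '0 0 0 0 0 0 0;0 0 0 0 0 0 0;0 0 0 0 0 0 0;0 0 0 0 0 0 0'
```

```text
time: 15.93
tcp_pos: [0.6593, -0.0062, 0.0539]
tool_rot: [3.141, 0.048, -0.0]
ft_force: [0.5, -0.4, -2.3]
width: 0.137
gripper_force: 59.5
time: 16.27
tcp_pos: [0.6569, -0.0073, 0.0534]
tool_rot: [3.141, 0.047, -0.002]
ft_force: [0.2, -0.2, -2.0]
width: 0.136
gripper_force: 59.4
```

```bash
python3 -m jog '0.08 0.03 -0.8 0 0 0 0;0 0 -0.7 0 0 0 0;0 0 -0.5 0 0 0 0;0 0 -0.25 0 0 0 0;0 0 -0.15 0 0 0 0;0 0 0 0 0 0 0;0 0 0 0 0 0 0'; python3 -m jog '0 0 -0.04 0 0 0 0;0 0 0 0 0 0 0'; python3 -m jog '0 0 -0.04 0 0 0 0;0 0 0 0 0 0 0'
```

```text
time: 16.85
tcp_pos: [0.6612, -0.0057, -0.0177]
tool_rot: [3.141, 0.048, 0.001]
ft_force: [0.2, -0.7, -1.4]
width: 0.142
gripper_force: 59.4
time: 17.02
tcp_pos: [0.6614, -0.0056, -0.0187]
tool_rot: [-3.141, -0.048, -0.002]
ft_force: [0.1, 0.4, -1.9]
width: 0.134
gripper_force: 59.4
time: 17.18
tcp_pos: [0.6609, -0.0056, -0.0206]
tool_rot: [3.141, 0.048, 0.001]
ft_force: [-0.7, -0.5, -2.1]
width: 0.136
gripper_force: 59.4
```

```bash
python3 -m jog '0 0 -0.04 0 0 0 0;0 0 0 0 0 0 0;0 0 0 0 0 0 0'; python3 -m jog '0 0 -0.03 0 0 0 0;0 0 0 0 0 0 0;0 0 0 0 0 0 0'
```

```text
time: 17.43
tcp_pos: [0.661, -0.0056, -0.0212]
tool_rot: [3.141, 0.048, 0.001]
ft_force: [-2.6, -0.5, 5.2]
width: 0.138
gripper_force: 60.3
time: 17.68
tcp_pos: [0.661, -0.0056, -0.0213]
tool_rot: [3.141, 0.048, 0.001]
ft_force: [-4.1, -0.1, 13.0]
width: 0.136
gripper_force: 61.1
```

```bash
python3 -m jog '0 0 0.02 0 0 0 0;0 0 0 0 0 0 20;0 0 0 0 0 0 25;0 0 0 0 0 0 25;0 0 0 0 0 0 25;0 0 0.2 0 0 0 25;0 0 0.6 0 0 0 25;0 0 0.9 0 0 0 25;0 0 0.9 0 0 0 40;0 0 0 0 0 0 40'; python3 -m jog '-0.83 0.24 0 0 0 -0.26 40;-0.83 0.24 0 0 0 -0.26 40;-0.83 0.24 0 0 0 -0.26 40;-0.83 0.24 0 0 0 -0.26 40;-0.83 0.24 0 0 0 -0.26 40;-0.83 0.24 0 0 0 -0.26 40;-0.83 0.24 0 0 0 -0.26 40;-0.83 0.24 0 0 0 -0.26 40;0 0 0 0 0 0 40;0 0 0 0 0 0 40'; python3 -m jog '0 0 0 0 0 0 40;0 0 0 0 0 0 40'
```

```text
time: 18.52
tcp_pos: [0.665, -0.0054, 0.0617]
tool_rot: [-3.141, -0.048, -0.014]
ft_force: [1.7, -0.2, 0.3]
width: 0.469
gripper_force: 0.0
time: 19.35
tcp_pos: [0.4606, 0.0524, 0.0559]
tool_rot: [3.128, -0.291, -0.0]
ft_force: [0.3, 0.9, 0.4]
width: 0.467
gripper_force: 0.0
time: 19.52
tcp_pos: [0.4629, 0.0518, 0.056]
tool_rot: [-3.127, 0.294, -0.002]
ft_force: [0.3, -1.5, -0.2]
width: 0.466
gripper_force: 0.0
```

Right on target, so I go down and grip the flat.

```bash
python3 -m jog '0 0 -0.8 0 0 0 40;0 0 -0.8 0 0 0 40;0 0 -0.6 0 0 0 40;0 0 -0.3 0 0 0 40;0 0 -0.27 0 0 0 40;0 0 0 0 0 0 40;0 0 0 0 0 0 40'; python3 -m jog '0 0 0 0 0 0 0;0 0 0 0 0 0 0;0 0 0 0 0 0 0;0 0 0 0 0 0 0;0 0 0 0 0 0 0;0 0 0 0 0 0 0' 60; python3 -m jog '0 0 0.5 0 0 0 0;0 0 0.9 0 0 0 0;0 0 0.9 0 0 0 0;0 0 0.7 0 0 0 0;0 0 0 0 0 0 0;0 0 0 0 0 0 0'
```

```text
time: 20.1
tcp_pos: [0.462, 0.052, -0.0272]
tool_rot: [-3.128, 0.294, -0.0]
ft_force: [0.7, 0.3, -0.9]
width: 0.466
gripper_force: 0.0
time: 20.6
tcp_pos: [0.4623, 0.0519, -0.0264]
tool_rot: [-3.128, 0.294, -0.003]
ft_force: [-1.3, 0.0, 6.2]
width: 0.138
gripper_force: 58.7
time: 21.1
tcp_pos: [0.4624, 0.0521, 0.0636]
tool_rot: [-3.127, 0.294, -0.004]
ft_force: [0.6, -0.3, -3.2]
width: 0.138
gripper_force: 59.3
```

```bash
python3 -m jog '0.64 -0.9 0 0 0 0.18 0;0.64 -0.9 0 0 0 0.18 0;0.64 -0.9 0 0 0 0.18 0;0.64 -0.9 0 0 0 0.18 0;0.64 -0.9 0 0 0 0.18 0;0.64 -0.9 0 0 0 0.18 0;0.64 -0.9 0 0 0 0.18 0;0.64 -0.9 0 0 0 0.18 0;0.64 -0.9 0 0 0 0.18 0;0.64 -0.9 0 0 0 0.18 0'; python3 -m jog '0 0 0 0 0 0 0;0 0 0 0 0 0 0;0 0 0 0 0 0 0;0 0 0 0 0 0 0'
```

```text
time: 21.93
tcp_pos: [0.6527, -0.219, 0.0601]
tool_rot: [-3.141, -0.004, 0.005]
ft_force: [-0.2, -0.3, -2.1]
width: 0.135
gripper_force: 59.3
time: 22.27
tcp_pos: [0.6523, -0.2159, 0.0612]
tool_rot: [-3.14, -0.005, 0.004]
ft_force: [-0.0, 1.2, -3.0]
width: 0.141
gripper_force: 59.3
```

```bash
python3 -m jog '0.03 -0.08 -0.9 0 0 0 0;0 0 -0.8 0 0 0 0;0 0 -0.5 0 0 0 0;0 0 -0.3 0 0 0 0;0 0 -0.15 0 0 0 0;0 0 0 0 0 0 0;0 0 0 0 0 0 0'; python3 -m jog '0 0 -0.04 0 0 0 0;0 0 0 0 0 0 0'; python3 -m jog '0 0 -0.04 0 0 0 0;0 0 0 0 0 0 0'
```

```text
time: 22.85
tcp_pos: [0.6551, -0.2203, -0.016]
tool_rot: [3.141, 0.003, 0.002]
ft_force: [-0.2, -0.9, -1.2]
width: 0.136
gripper_force: 59.3
time: 23.02
tcp_pos: [0.6552, -0.2206, -0.017]
tool_rot: [3.141, 0.002, 0.003]
ft_force: [0.4, 0.5, -2.9]
width: 0.134
gripper_force: 59.3
time: 23.18
tcp_pos: [0.6546, -0.2205, -0.019]
tool_rot: [3.141, 0.002, 0.001]
ft_force: [-0.1, -0.6, -2.0]
width: 0.136
gripper_force: 59.3
```

```bash
python3 -m jog '0 0 -0.05 0 0 0 0;0 0 0 0 0 0 0;0 0 0 0 0 0 0'; python3 -m jog '0 0 -0.04 0 0 0 0;0 0 0 0 0 0 0;0 0 0 0 0 0 0'
```

```text
time: 23.43
tcp_pos: [0.6543, -0.2203, -0.0209]
tool_rot: [-3.142, -0.002, 0.0]
ft_force: [0.2, -0.3, -1.4]
width: 0.135
gripper_force: 59.3
time: 23.68
tcp_pos: [0.6545, -0.2205, -0.0212]
tool_rot: [3.141, 0.002, -0.0]
ft_force: [-2.5, 0.7, 6.5]
width: 0.138
gripper_force: 60.2
```

```bash
python3 -m jog '0 0 0.01 0 0 0 0;0 0 0 0 0 0 20;0 0 0 0 0 0 25;0 0 0 0 0 0 25;0 0 0 0 0 0 25;0 0 0.2 0 0 0 25;0 0 0.6 0 0 0 25;0 0 0.9 0 0 0 25;0 0 0.9 0 0 0 40;0 0 0 0 0 0 40'; python3 -m jog '-0.97 -0.18 0 0 0 0.03 40;-0.97 -0.18 0 0 0 0.03 40;-0.97 -0.18 0 0 0 0.03 40;-0.97 -0.18 0 0 0 0.03 40;-0.97 -0.18 0 0 0 0.03 40;-0.97 -0.18 0 0 0 0.03 40;-0.97 -0.18 0 0 0 0.03 40;-0.97 -0.18 0 0 0 0.03 40;-0.97 -0.18 0 0 0 0.03 40;-0.97 -0.18 0 0 0 0.03 40'; python3 -m jog '0 0 0 0 0 0 40;0 0 0 0 0 0 40;0 0 0 0 0 0 40;0 0 0 0 0 0 40'
```

```text
time: 24.52
tcp_pos: [0.6587, -0.2216, 0.0627]
tool_rot: [3.139, 0.002, 0.015]
ft_force: [1.3, -1.0, 0.6]
width: 0.464
gripper_force: 0.0
time: 25.35
tcp_pos: [0.3623, -0.2747, 0.0566]
tool_rot: [3.141, 0.052, 0.001]
ft_force: [0.3, 0.6, 0.7]
width: 0.468
gripper_force: 0.0
time: 25.68
tcp_pos: [0.365, -0.2743, 0.0566]
tool_rot: [3.141, 0.053, 0.003]
ft_force: [-0.2, 0.3, -0.1]
width: 0.467
gripper_force: 0.0
```

```bash
python3 -m jog '0.04 0.02 -0.8 0 0 0 40;0 0 -0.8 0 0 0 40;0 0 -0.6 0 0 0 40;0 0 -0.3 0 0 0 40;0 0 -0.29 0 0 0 40;0 0 0 0 0 0 40;0 0 0 0 0 0 40'; python3 -m jog '0 0 0 0 0 0 0;0 0 0 0 0 0 0;0 0 0 0 0 0 0;0 0 0 0 0 0 0;0 0 0 0 0 0 0;0 0 0 0 0 0 0' 60; python3 -m jog '0 0 0.5 0 0 0 0;0 0 0.9 0 0 0 0;0 0 0.9 0 0 0 0;0 0 0.7 0 0 0 0;0 0 0 0 0 0 0;0 0 0 0 0 0 0'
```

```text
time: 26.27
tcp_pos: [0.3651, -0.2738, -0.0273]
tool_rot: [3.141, 0.052, 0.0]
ft_force: [0.0, -1.0, 0.9]
width: 0.466
gripper_force: 0.0
time: 26.77
tcp_pos: [0.3653, -0.2743, -0.0264]
tool_rot: [3.14, 0.051, 0.002]
ft_force: [-1.3, -0.6, 5.5]
width: 0.135
gripper_force: 58.7
time: 27.27
tcp_pos: [0.3653, -0.2745, 0.0637]
tool_rot: [3.139, 0.051, 0.004]
ft_force: [-0.4, 0.6, -1.7]
width: 0.132
gripper_force: 59.3
```

```bash
python3 -m jog '0.6 0.96 0 0 0 -0.05 0;0.6 0.96 0 0 0 -0.05 0;0.6 0.96 0 0 0 -0.05 0;0.6 0.96 0 0 0 -0.05 0;0.6 0.96 0 0 0 -0.05 0;0.6 0.96 0 0 0 -0.05 0;0.6 0.96 0 0 0 -0.05 0;0.6 0.96 0 0 0 -0.05 0'; python3 -m jog '0.6 0.96 0 0 0 -0.05 0;0.6 0.96 0 0 0 -0.05 0;0.6 0.96 0 0 0 -0.05 0;0.6 0.96 0 0 0 -0.05 0;0.6 0.96 0 0 0 -0.05 0;0.6 0.96 0 0 0 -0.05 0;0.6 0.96 0 0 0 -0.05 0;0.6 0.96 0 0 0 -0.05 0;0 0 0 0 0 0 0;0 0 0 0 0 0 0'; python3 -m jog '0 0 0 0 0 0 0;0 0 0 0 0 0 0'
```

```text
time: 27.93
tcp_pos: [0.5079, -0.0418, 0.061]
tool_rot: [3.141, -0.015, -0.004]
ft_force: [0.9, 0.3, -1.4]
width: 0.134
gripper_force: 59.3
time: 28.77
tcp_pos: [0.6514, 0.1897, 0.0602]
tool_rot: [-3.14, 0.074, 0.004]
ft_force: [0.2, -1.3, -2.7]
width: 0.137
gripper_force: 59.3
time: 28.93
tcp_pos: [0.6515, 0.1848, 0.0612]
tool_rot: [3.138, -0.082, -0.004]
ft_force: [0.3, -0.1, -1.9]
width: 0.141
gripper_force: 59.3
```

```bash
python3 -m jog '0 0.04 -0.9 0 0 0 0;0 0 -0.8 0 0 0 0;0 0 -0.5 0 0 0 0;0 0 -0.3 0 0 0 0;0 0 -0.15 0 0 0 0;0 0 0 0 0 0 0;0 0 0 0 0 0 0'; python3 -m jog '0 0 -0.06 0 0 0 0;0 0 0 0 0 0 0'; python3 -m jog '0 0 -0.04 0 0 0 0;0 0 0 0 0 0 0;0 0 0 0 0 0 0'; python3 -m jog '0 0 -0.04 0 0 0 0;0 0 0 0 0 0 0;0 0 0 0 0 0 0'
```

```text
time: 29.52
tcp_pos: [0.6533, 0.1882, -0.0161]
tool_rot: [-3.14, 0.081, -0.002]
ft_force: [0.7, 0.1, -2.0]
width: 0.136
gripper_force: 59.3
time: 29.68
tcp_pos: [0.6534, 0.1885, -0.0177]
tool_rot: [-3.14, 0.08, -0.002]
ft_force: [-0.2, 0.2, -1.7]
width: 0.137
gripper_force: 59.3
time: 29.93
tcp_pos: [0.6527, 0.1883, -0.0197]
tool_rot: [-3.14, 0.08, -0.0]
ft_force: [-1.1, 0.5, -1.4]
width: 0.134
gripper_force: 59.3
time: 30.18
tcp_pos: [0.6525, 0.1882, -0.0212]
tool_rot: [3.141, -0.08, -0.0]
ft_force: [0.7, -0.1, -2.6]
width: 0.135
gripper_force: 59.4
```

```bash
python3 -m jog '0 0 -0.03 0 0 0 0;0 0 0 0 0 0 0;0 0 0 0 0 0 0'
```

```text
time: 30.43
tcp_pos: [0.6526, 0.1882, -0.0212]
tool_rot: [3.14, -0.08, -0.0]
ft_force: [-3.3, -1.1, 5.8]
width: 0.135
gripper_force: 60.2
```

Contact. I'll release it, rise and swing back towards the robot to clear the view.

```bash
python3 -m jog '0 0 0.01 0 0 0 0;0 0 0 0 0 0 20;0 0 0 0 0 0 25;0 0 0 0 0 0 25;0 0 0 0 0 0 25;0 0 0.2 0 0 0 25;0 0 0.6 0 0 0 25;0 0 0.9 0 0 0 25;0 0 0.9 0 0 0 40;0 0 0.9 0 0 0 40'; python3 -m jog '-0.5 0 0.7 0 0 0 40;-0.8 0.5 0.3 0 0 0 40;-0.9 0.9 0 0 0 0 40;-0.9 0.9 0 0 0 0 40;-0.9 0.9 0 0 0 0 40;-0.9 0.9 0 0 0 0 40;-0.9 0.9 0 0 0 0 40;-0.9 0.9 0 0 0 0 40;-0.9 0.9 0 0 0 0 40;0 0 0 0 0 0 40';python3 -c "
from lib import *
t=camera('top'); cv2.imwrite('pics/end.png',cv2.resize(t[60:180,140:410],(800,356),interpolation=cv2.INTER_CUBIC))"
```

```text
time: 31.27
tcp_pos: [0.6525, 0.1882, 0.0847]
tool_rot: [-3.141, 0.08, 0.0]
ft_force: [0.4, -0.3, 0.4]
width: 0.467
gripper_force: 0.0
time: 32.1
tcp_pos: [0.4167, 0.4002, 0.1142]
tool_rot: [-3.136, 0.062, 0.006]
ft_force: [-1.1, 0.6, -0.2]
width: 0.467
gripper_force: 0.0
```

View pics/end.png

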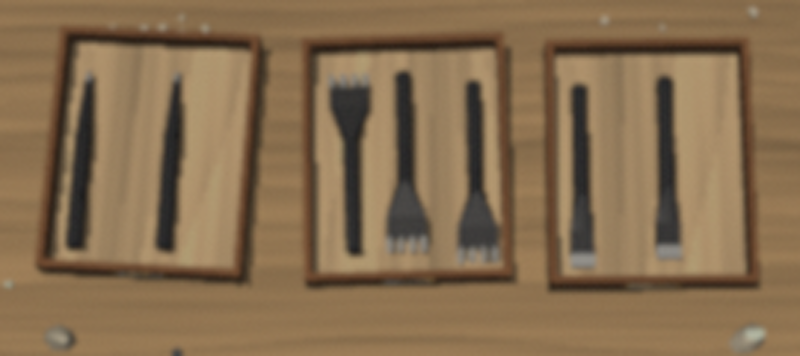

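All four chisels lie flat, lengthwise and apart, beside their own kind: points at (80,160) and (168,165), claws at (352,165), (405,165) and (475,170), flats at (582,175) and (667,170). I'll rise a little and hand in.

```bash
python3 -m jog '0 0 0.8 0 0 0 40;0 0 0.8 0 0 0 40;0 0 0 0 0 0 40;0 0 0 0 0 0 40;0 0 0 0 0 0 40' && python3 -c "
from bench import *
print(job_done())"
```

```text
time: 32.57
tcp_pos: [0.4251, 0.3913, 0.1612]
tool_rot: [3.14, -0.082, 0.0]
ft_force: [-0.3, -0.4, -1.4]
width: 0.47
gripper_force: 0.0
the job is handed in; nothing more can be done
None
```

All four loose chisels are laid flat in the trays of their own kind, the stored chisels look undisturbed in the final top picture, and the job was handed in at about 33 s.

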